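# Serving board home under the riser

## Task

Put the wooden serving board away under the low white riser that carries the spice jars: with your fingertips push it flat along the worktop, squarely in through the riser's open front until its leading end is fully home against the back panel, then leave it there and take your hand away. Only push the board; do not pick it up or tip it, and leave the jars, tin, garlic and mug as they stand.

Things in the scene. Friction and masses are not known exactly. Their poses are not given: they have to be found in the camera images.
- board: serving board of pale wood with dark wooden ends, lying flat and loose on the worktop: 200 mm long (its x axis) x 130 mm wide (its y axis) x 16 mm thick, corners rounded at 10 mm, about 0.3 kg. Origin at the centre of its underside; both ends are alike. Its +x end starts towards the riser, within about 0.6 rad of the way in. It slides with plain friction when an edge is pushed.
- riser: low white shelf, fixed, 150 mm deep (its x axis) x 180 mm wide (y) x 38 mm high, a steel rail 25 mm higher along its back edge. Origin on the worktop under its centre; +x is the way in: open front at x = -75 mm, inner face of the back panel (the stop) at x = +63 mm. With the board home, its centre is at x = -37 mm and 62 mm of it stands out in front.
- mouth (a point): centre of the riser's open front, on the worktop, axes as the riser's. The opening is 150 mm wide between two 15 mm side panels (inner faces at y = -75 and +75 mm) and 24 mm high under a 14 mm top.
- jar_green: spice jar with a green cap, 44 mm across, 104 mm high, standing loose on top of the riser; bystander, not to be moved. Origin at the centre of its underside
- jar_red: spice jar with a red cap, 44 mm across, 102 mm high, standing loose on top of the riser; bystander, not to be moved. Origin at the centre of its underside
- jar_black: spice jar with a black cap, 45 mm across, 104 mm high, standing loose on top of the riser; bystander, not to be moved. Origin at the centre of its underside
- tin: food tin with a dark blue wrapper, 57 mm across, 72 mm high, standing loose on the worktop to the left; bystander, not to be moved. Origin at the centre of its underside
- garlic: garlic bulb, 56 mm across, 56 mm high, loose on the worktop to the left; bystander, not to be moved. Origin at the centre of its underside
- mug: small white mug with yellow dots, 63x88 mm over its handle, 54 mm high, loose on the worktop to the left; bystander, not to be moved. Origin at the centre of its underside

How it is judged:
By the outcome, as a careful person would: the job done as asked, in the order asked, and still so for the second after the job is handed in, with the robot touching nothing.
It also fails if it takes over 72 s, if anything falls off the work surface, if the arm or the gripper's body presses on something with over 40 N, if the wrist force passes 120 N, or if a joint passes its speed limit or range.

## Robot

A 6-joint arm with a two-finger parallel gripper is mounted at the origin on a cart in front of the work surface, level with it; the furniture and walls round the work are solid. World frame = base frame: x ahead of the robot, y to its left, z up, the work surface at z = 0. Lengths are in m, angles in rad, forces in N, time in s.
With the tool pointing down it reaches from about 0.35 to 0.95 m from the base axis. Payload 17.4 kg.
Tool frame: the origin (TCP) lies on the front face of the gripper's body, between the roots of the fingers; the fingertips stand 84 mm ahead of it and the grasp point (between the pads) lies grip_depth ahead of it (grip_depth is the distance from the TCP to the grasp point, in m); z points along the fingers, y is the line along which they close (so a half turn about z gives the same grasp; the last joint's range is limited). The gripper opens to 93 mm and grips with 3 to 60 N. Pads are 15 mm wide; open, the fingers measure 128 mm over their backs; the gripper's body (75 mm by 188 mm) begins 65 mm behind the grasp point.
Start: joints at [-1.256, 0.116, 1.442, -0, 1.584, -0.038], TCP at [0.233, -0.633, 0.303] pointing down, gripper open.
Joint ranges: [-2.83, 2.83], [-0.83, 2.19], [0.07, 2.5], [-1.14, 4.28], [0.01, 3], [-2.97, 2.97]. Speed limits (rad/s): [1.89, 1.89, 2.22, 3.14, 3.14, 3.14].

## Interface

Orientations are given as a unit quaternion [w, x, y, z].
In Python, from station import move_ptp, move_linear, set_joints, release, gripper_close, pause, inverse_kinematics, snapshot, MotionError, close_job, read_time, read_joints, read_dq, read_tau, read_tcp_pos, read_orientation, read_contact_force, read_moment, read_finger_gap, read_finger_force, grip_depth gives the robot as it stands. Calls block until the motion is done:
- move_ptp(position, orientation): joint-space move of the TCP to a pose.
- move_linear(position, rotation=None, speed=0.15): straight line of the TCP; rotation=None keeps the orientation; speed is the mean speed in m/s.
- set_joints(angles): joint-space move.
- release() and gripper_close(force=None): open the fingers fully, or close them until they stop; force is the grip in N (None keeps the last).
- pause(seconds).
- inverse_kinematics(position, orientation): joint angles nearest the present ones, or None.
- snapshot(name): name is "scene" or "top"; returns a dict with "image" (384x512x3 uint8, red, green, blue), "depth" (384x512 float32, m along the optical axis (not along the pixel's ray), 0 where there is no reading), "camera_matrix" (3x3 intrinsics, pixels), "world_to_cam" (4x4, takes a point from world to camera coordinates). Camera axes: x right, y down, z forward; pixel columns grow to the right and rows downward; lengths in m; the calibration is good to about 2 mm. A picture is of the moment at which its call begins.
A pose or a line that the arm cannot do raises MotionError and nothing moves.
- close_job(): hands the job in; it is judged then, once.
Readings, each from a call of its own:
- read_time(): time.
- read_joints(): joint angles.
- read_dq(): joint speeds.
- read_tau(): joint torques, N m.
- read_tcp_pos(): TCP position.
- read_orientation(): TCP orientation.
- read_contact_force(): force on the tool from outside, world axes, zero at the start.
- read_moment(): the same for the moment, N m.
- read_finger_gap(): opening from 0.0 (shut) to 1.0 (fully open).
- read_finger_force(): force on a finger pad.
Only numpy, scipy, OpenCV 4.12 (cv2) and the standard library are available. Lean on these libraries where they do the work, as an engineer would, in place of code of your own. Each camera call takes 0.05 s, during which the arm holds its last target. There are 200 camera calls.

## Working session

There is one attempt and no reset: what is moved stays moved. The work goes in short steps, each a Python script; the robot and the scene stay as the last script left them, time stands still between calls to the robot, and variables do not carry over. Pictures are saved under pics/ and viewed, at most 10 in all, crops included, and the job is handed in when it is done.

```bash
mkdir -p pics; python3 - <<'E'
from station import *
import cv2,numpy as np
print(grip_depth,read_time(),read_orientation())
for n in("scene","top"):
    s=snapshot(n);cv2.imwrite(f"pics/{n}0.png",s["image"][:,:,::-1]);np.savez(f"{n}0.npz",**s)
    print(np.linalg.inv(s["world_to_cam"]).round(3))
E
```

```text
0.0653 0.0 [-5.65642706e-04  9.84481992e-01  1.75484708e-01 -6.26373206e-05]
[[-0.841 -0.252  0.479 -0.083]
 [-0.541  0.367 -0.757  0.887]
 [ 0.015 -0.895 -0.445  0.611]
 [ 0.     0.     0.     1.   ]]
[[-0.014 -0.993  0.12   0.392]
 [-1.     0.011 -0.02  -0.048]
 [ 0.019 -0.12  -0.993  1.334]
 [ 0.     0.     0.     1.   ]]
```

View pics/top0.png

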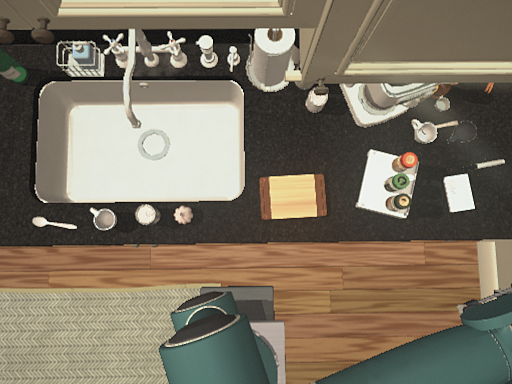

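View pics/scene0.png

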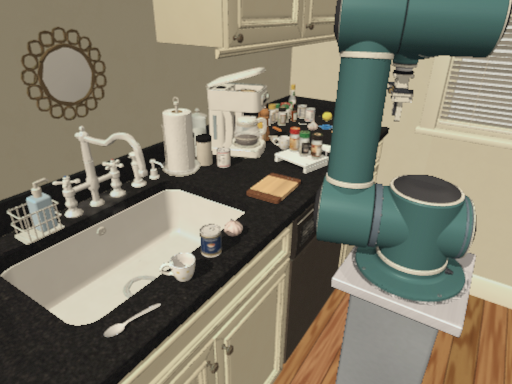

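```bash
cat > see.py <<'E'
import numpy as np,cv2
def world(s):
    K=s["camera_matrix"];T=np.linalg.inv(s["world_to_cam"]);d=s["depth"]
    v,u=np.mgrid[:d.shape[0],:d.shape[1]]
    p=np.stack([(u-K[0,2])/K[0,0]*d,(v-K[1,2])/K[1,1]*d,d],-1)
    return p@T[:3,:3].T+T[:3,3]
def onplane(s,uv,z):
    K=s["camera_matrix"];T=np.linalg.inv(s["world_to_cam"])
    r=np.c_[uv,np.ones(len(uv))]@np.linalg.inv(K).T@T[:3,:3].T
    return (T[:3,3]+r*((z-T[2,3])/r[:,2])[:,None])[:,:2]
def fit(s,zlo,zhi,z,box):
    w=world(s);x0,x1,y0,y1=box
    m=(w[...,2]>zlo)&(w[...,2]<zhi)&(w[...,0]>x0)&(w[...,0]<x1)&(w[...,1]>y0)&(w[...,1]<y1)
    v,u=np.nonzero(m)
    p=onplane(s,np.c_[u,v].astype(float),z)
    return p,cv2.minAreaRect((p*1000).astype(np.float32)),m
E
python3 - <<'E'
from see import *
s=dict(np.load("top0.npz"));w=world(s)
for n,u,v in(("board",293,196),("riser",372,183),("top",365,160),("table",340,190),("tableL",250,200),("red",406,160),("blk",400,202),("sinkedge",240,150)): print(n,w[v,u].round(4))
b,rb,mb=fit(s,.008,.03,.016,(.2,.6,-.4,0));print("board",len(b),b.mean(0),rb)
r,rr,mr=fit(s,.030,.046,.038,(.2,.7,-.75,-.3));print("riser",len(r),r.mean(0),rr)
h,rh,_=fit(s,.053,.072,.063,(.2,.7,-.75,-.3));print("rail",len(h),rh)
im=s["image"][:,:,::-1].copy();im[mb]=(0,0,255);im[mr]=(255,0,0)
for rc,z in((rb,.016),(rr,.038)):
    print(cv2.boxPoints(rc).round(1).tolist())
cv2.imwrite("pics/c.png",cv2.resize(im[120:250,230:480],None,fx=3,fy=3))
E
```

```text
board [ 0.5255 -0.1935  0.0156]
riser [ 0.5594 -0.4303  0.0419]
top [ 0.6374 -0.4235  0.0017]
table [ 0.5442 -0.3421 -0.0015]
tableL [ 0.5162 -0.0621  0.0006]
red [ 0.6108 -0.5004  0.1398]
blk [ 0.4926 -0.4767  0.1406]
sinkedge [ 0.7165 -0.0305 -0.2042]
board 2779 [ 0.52325819 -0.19378182] ((497.2811279296875, -217.61721801757812), (367.24542236328125, 196.05181884765625), 87.84512329101562)
riser 1961 [ 0.56345233 -0.46724468] ((622.5032958984375, -538.382568359375), (212.3249969482422, 400.4320068359375), 47.34807205200195)
rail 218 ((613.4453125, -574.6879272460938), (135.15151977539062, 342.9294128417969), 46.76604461669922)
[[392.3999938964844, -397.3999938964844], [588.2999877929688, -404.79998779296875], [602.0999755859375, -37.79999923706055], [406.20001220703125, -30.399999618530273]]
[[403.29998779296875, -480.79998779296875], [697.7999877929688, -752.0999755859375], [841.7000122070312, -596.0], [547.2000122070312, -324.6000061035156]]
```

View pics/c.png

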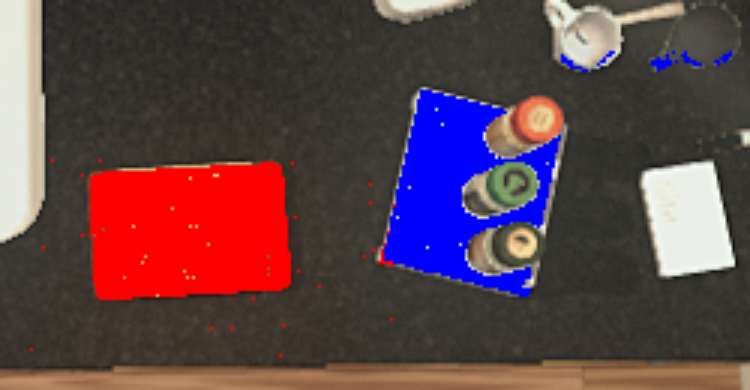

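```bash
cat >> see.py <<'E'
def rect(s,zlo,zhi,z,box):
    p,_,m=fit(s,zlo,zhi,z,box)
    m=cv2.morphologyEx(m.astype(np.uint8),cv2.MORPH_CLOSE,np.ones((3,3)));m=cv2.morphologyEx(m,cv2.MORPH_OPEN,np.ones((3,3)))
    n,l,st,_=cv2.connectedComponentsWithStats(m);k=1+st[1:,4].argmax()
    c=max(cv2.findContours((l==k).astype(np.uint8),0,1)[0],key=cv2.contourArea)[:,0].astype(float)
    q=onplane(s,c,z)
    return q,cv2.minAreaRect((q*1000).astype(np.float32))
E
python3 - <<'E'
from see import *
s=dict(np.load("top0.npz"))
for n,a in(("board",(.008,.03,.016,(.2,.7,-.4,0))),("riser",(.028,.048,.038,(.2,.7,-.75,-.3)))):
    q,r=rect(s,*a);print(n,[np.round(x,1) for x in r],cv2.boxPoints(r).round(1).tolist())
# front edge line of riser by contour points
p=q@np.array([[-.21],[-.98]])
f=q[(p[:,0]<p.min()+.05)]
l=cv2.fitLine(((q[(p[:,0]<p.min()+.012)])*1000).astype(np.float32),cv2.DIST_HUBER,0,.01,.01).ravel()
print(l,np.degrees(np.arctan2(l[1],l[0])))
E
```

```text
board [array([ 523.9, -192.5]), array([130.2, 200.1]), np.float64(2.6)] [[454.29998779296875, -95.5999984741211], [463.5, -295.3999938964844], [593.5999755859375, -289.5], [584.4000244140625, -89.5999984741211]]
riser [array([ 557.8, -477.4]), array([148.8, 180.9]), np.float64(75.1)] [[451.20001220703125, -526.0], [626.0, -572.5], [664.2999877929688, -428.70001220703125], [489.5, -382.20001220703125]]
[ 9.6641707e-01 -2.5697872e-01  5.7454498e+02 -4.0652734e+02] -14.890865
```

```bash
cat > plan.py <<'E'
import numpy as np
R0=np.array([.5578,-.4774]);RY=np.radians(-104.9)
d=np.array([np.cos(RY),np.sin(RY)]);l=np.array([-d[1],d[0]])
Z=.089
def q(phi): return [0,float(np.cos(phi/2)),float(np.sin(phi/2)),0]
def u(a): return np.array([np.cos(a),np.sin(a)])
def P(xy,z=Z): return [float(xy[0]),float(xy[1]),z]
def inr(xy): return np.array([(xy-R0)@d,(xy-R0)@l])
E
python3 - <<'E'
from see import *;from plan import *;from station import *
s=dict(np.load("top0.npz"));w=world(s)
for v in(60,70,80,85,90): print(v,w[v,400].round(2),w[v,250].round(2))
c=np.array([.5239,-.1925]);a=np.radians(-87.4)
n=4;da=(RY-a)/n
side=-.0725
poses=[(c,a)]
# total length so the lateral offset goes to zero
L=.1075
for i in range(40):
    a2=a+(RY-a)*(i+.5)/40; c=c+u(a2+np.pi/2)*L/40
    if i%10==9: poses.append((c,a+(RY-a)*(i+1)/40))
print("end",poses[-1],inr(poses[-1][0]))
tool=lambda c,a,e=0: c+u(a+np.pi/2)*(side-e)
c0,a0=poses[0]
t=tool(c0,a0,.025)
move_ptp(P(t,.25),q(a0+np.pi/2));move_linear(P(t),speed=.15)
print(read_time(),read_contact_force())
move_linear(P(tool(c0,a0,.003)),speed=.08)
for c,a in poses[1:]:
    move_linear(P(tool(c,a)),q(a+np.pi/2),speed=.06);print(read_time(),np.round(read_contact_force(),2))
move_linear(P(tool(c,a,.02)),speed=.1)
move_linear(P(tool(c,a,.02),.2),speed=.25)
s=snapshot("top");np.savez("top1.npz",**s);cv2.imwrite("pics/t1.png",cv2.resize(s["image"][80:270,200:480,::-1],None,fx=2.5,fy=2.5))
print(rect(s,.008,.03,.016,(.2,.75,-.4,0))[1],read_time())
E
```

```text
60 [ 0.71 -0.33  0.59] [ 0.95 -0.07  0.05]
70 [ 0.71 -0.34  0.56] [ 0.93 -0.07  0.01]
80 [ 0.71 -0.36  0.51] [ 0.89 -0.07  0.02]
85 [ 0.78 -0.45  0.27] [ 0.88 -0.07  0.  ]
90 [ 0.79 -0.47  0.22] [ 0.87 -0.07 -0.  ]
end (array([ 0.63036661, -0.20397198]), np.float64(-1.8308503853420517)) [-2.82893555e-01 -1.80675164e-04]
3.075 [ 0.90751573 -0.15281811  0.08504824]
4.1583 [-0.27  0.03 -0.48]
4.7667 [-0.55 -0.08 -1.1 ]
5.375 [-1.7   0.04  0.12]
5.9833 [-0.21  0.45 -0.69]
((675.8013305664062, -135.89358520507812), (44.6925163269043, 83.22281646728516), 73.15972900390625) 6.975
```

View pics/t1.png

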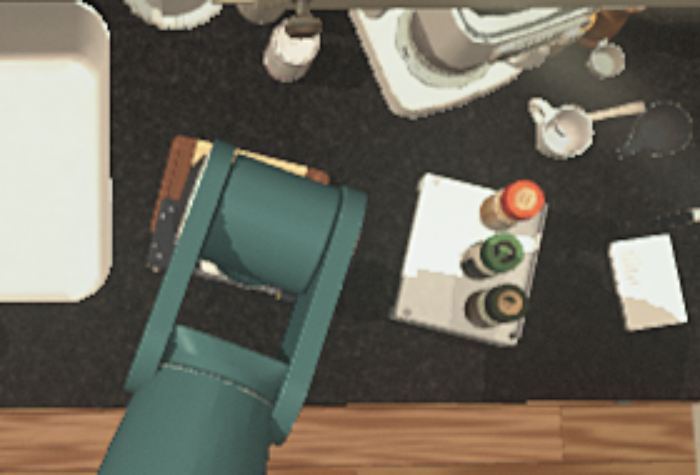

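```bash
python3 - <<'E'
from see import *;from plan import *;from station import *
print(np.round(read_joints(),2))
for ph in(RY,RY+np.pi):
    for t in((.45,.1,.2),(.656,-.09,.09),(.60,-.32,.09)): 
        j=inverse_kinematics(list(t),q(ph));print(j if j is None else np.round(j,2))
move_linear([.42,.08,.2],speed=.3)
s=snapshot("top");np.savez("top2.npz",**s);cv2.imwrite("pics/t2.png",cv2.resize(s["image"][80:270,200:480,::-1],None,fx=2.5,fy=2.5))
r=rect(s,.008,.03,.016,(.2,.8,-.4,0))[1];print(r,inr(np.array(r[0])/1000),rect(s,.028,.048,.038,(.2,.7,-.75,-.3))[1],read_time())
E
```

```text
[-0.37 -0.06  1.79 -0.    1.41  1.46]
[ 0.16 -0.32  2.01 -0.    1.45 -2.72]
None
[-0.53  0.26  1.64 -0.    1.25  2.87]
[ 0.16 -0.32  2.01 -0.    1.45  0.42]
[-0.17  0.22  1.68 -0.    1.24  0.09]
[-0.53  0.26  1.64 -0.    1.25 -0.27]
((631.9736938476562, -204.7803955078125), (199.76022338867188, 131.5089874267578), 74.88631439208984) [-0.28252555  0.00158024] ((557.7417602539062, -477.36578369140625), (148.8246307373047, 180.91598510742188), 75.10791778564453) 8.1333
```

View pics/t2.png

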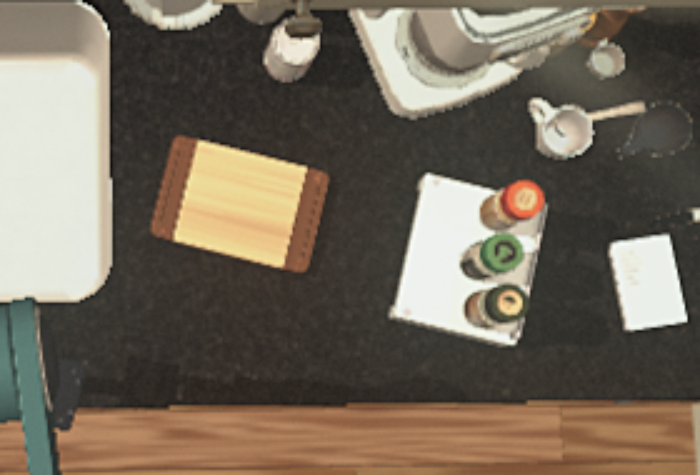

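```bash
python3 - <<'E'
from see import *;from plan import *;from station import *
T=lambda x,y=.0008: R0+d*(x-.1075)+l*y   # x = board centre when touching
o=q(RY+np.pi)
move_ptp(P(T(-.31),.2),o);move_linear(P(T(-.31)),speed=.15);f0=np.array(read_contact_force())
move_linear(P(T(-.287)),speed=.08)
x=-.282
while x<-.06:
    x+=.03;move_linear(P(T(x)),speed=.06)
    f=np.array(read_contact_force())-f0;print(round(x,3),np.round([f[:2]@d,f[:2]@l],2))
    if -(f[:2]@d)>8: break
else:
    x=-.072
s=snapshot("top");np.savez("top3.npz",**s);cv2.imwrite("pics/t3.png",cv2.resize(s["image"][80:270,200:480,::-1],None,fx=2.5,fy=2.5))
print(read_time())
E
```

```text
-0.252 [0.85 0.29]
-0.222 [-0.86 -0.  ]
-0.192 [-1.07 -0.02]
-0.162 [-0.41  1.34]
-0.132 [0.43 0.22]
-0.102 [-0.63  0.6 ]
-0.072 [-1.21  0.12]
-0.042 [-0.15  0.42]
16.4083
```

View pics/t3.png

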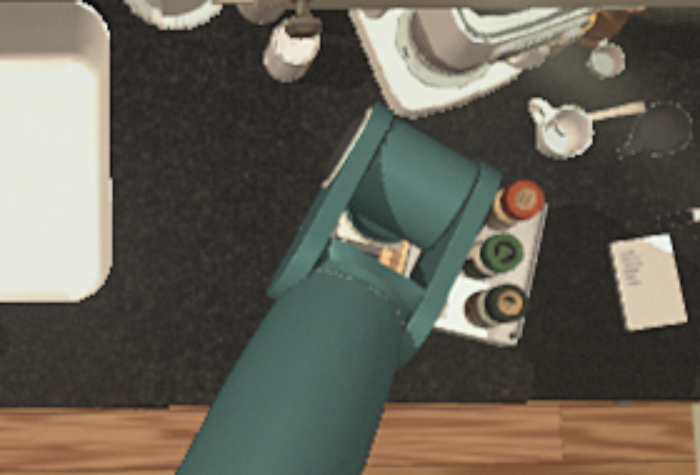

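```bash
python3 - <<'E'
from see import *;from plan import *;from station import *
T=lambda x,y=.0008: R0+d*(x-.1075)+l*y
f0=np.array(read_contact_force());x=-.042
while x<-.024:
    x+=.0015;move_linear(P(T(x)),speed=.02);pause(.1)
    f=np.array(read_contact_force())-f0;t=np.array(read_tcp_pos())[:2]
    print(round(x,4),np.round([f[:2]@d,f[:2]@l],2),round(inr(t)[0]+.1075,4))
    if -(f[:2]@d)>8: break
pause(.3);print(read_contact_force())
move_linear(P(T(x-.03)),speed=.05)
move_linear(P(T(x-.03),.2),speed=.2)
move_linear([.42,.08,.2],speed=.3)
for n in("top","scene"):
    s=snapshot(n);np.savez(n+"4.npz",**s)
    if n=="top":
        q_,r=rect(s,.008,.024,.016,(.2,.8,-.48,0));b=np.array([inr(c/1000) for c in cv2.boxPoints(r)]);print(r,b.round(4).tolist())
        a=s["image"][120:250,270:470,::-1]
    else: b=s["image"][90:220,230:430,::-1]
cv2.imwrite("pics/t4.png",cv2.resize(np.hstack([a,b]),None,fx=2,fy=2,interpolation=cv2.INTER_CUBIC))
print(read_time())
E
```

```text
-0.0405 [ 0.38 -0.08] -0.0406
-0.039 [-1.38 -1.2 ] -0.0391
-0.0375 [-1.03  0.39] -0.0374
-0.036 [-3.67 -0.58] -0.0361
-0.0345 [-14.6    0.42] -0.0358
[ 3.88555107 13.92162932  2.12642081]
((585.570556640625, -378.59136962890625), (65.8469467163086, 130.00082397460938), 75.11514282226562) [[-0.0697, -0.0636], [-0.0697, 0.0664], [-0.1356, 0.0664], [-0.1355, -0.0636]]
21.6083
```

View pics/t4.png

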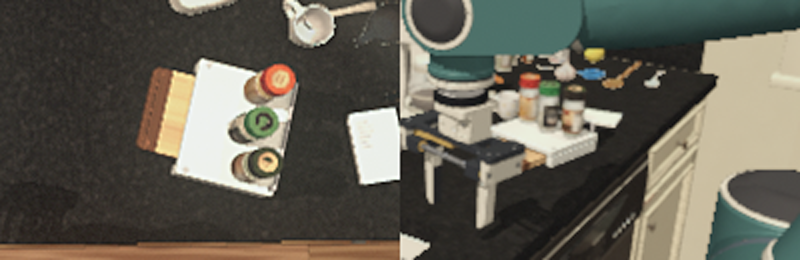

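The picture shows the board square in the riser with about 62 mm standing out in front. The jars are upright in place, and the hand is clear.

```bash
python3 -c "
from station import *
print(close_job())"
```

```text
the job is handed in; nothing more can be done
None
```

The board is pushed fully home under the riser: it met the back panel with about 14 N, sits square to the riser, the jars are still standing, the hand is withdrawn, and the job was handed in at about 22 s.

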